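# Sweep the culture dishes into the collecting bay

## Robot

A 6-joint arm with a two-finger parallel gripper is mounted at the origin on a cart in front of the work surface, level with it; the furniture and walls round the work are solid. World frame = base frame: x ahead of the robot, y to its left, z up, the work surface at z = 0. Lengths are in m, angles in rad, forces in N, time in s.
With the tool pointing down it reaches from about 0.35 to 0.925 m from the base axis. Payload 6.4 kg.
Tool frame: the origin (TCP) lies at the very end of the fingers, on their centre line; the grasp point (between the pads) lies 19 mm behind it; x points along the fingers, y is the direction in which the jaws open and shut, and the axes are right-handed (so a half turn about x gives the same grasp; the last joint's range is limited). The gripper opens to 94 mm and grips with 3 to 60 N. Pads are 16 mm wide; open, the fingers measure 119 mm over their backs; the gripper's body (75 mm by 177 mm) begins 78 mm behind the grasp point.
Start: joints at [-1.514, 0.245, 1.558, -0, 1.339, -0.174], TCP at [0.149, -0.633, 0.205] pointing down, gripper open.
Joint ranges: [-3.13, 3.13], [-1.02, 2.26], [0.13, 2.54], [-0.95, 4.09], [0.21, 2.88], [-2.74, 2.74]. Speed limits (rad/s): [2.57, 2.57, 3.14, 3.14, 3.14, 3.14].

## Interface

Orientations are given as [roll, pitch, yaw] about the fixed x, y, z axes, in that order (R = Rz(yaw) Ry(pitch) Rx(roll)).
In Python, from workcell import ctrl gives the robot as it stands. The module is installed in compiled form; this text tells all that it offers. Calls block until the motion is done:
- ctrl.goto(position, orientation): joint-space move of the TCP to a pose.
- ctrl.move_linear(position, vel=0.15, ori=None): straight line of the TCP; ori=None keeps the orientation; vel is the mean speed in m/s.
- ctrl.movej(angles): joint-space move.
- ctrl.gripper_to(opening, grip_force=None): finger opening in m; grip_force is the grip in N (None keeps the last); returns when the fingers have stopped.
- ctrl.pause(seconds).
- ctrl.solve_ik(position, orientation): joint angles nearest the present ones, or None.
- ctrl.grab_frame(name): name is "side" or "top" or "wrist"; returns (picture, depth): 480x640x3 uint8, red, green, blue; 480x640 float32, m along the optical axis (not along the pixel's ray), 0 where there is no reading.
- ctrl.camera_model(name): a dict with "fx", "fy", "cx", "cy" (pixels), "distortion" ([k1, k2, p1, p2, k3] as OpenCV has them; the pictures are not rectified), "eye" and "rotation" of the camera in the world; the wrist camera has in their place "tool_from_camera" (4x4, takes a point from camera to tool coordinates, whose origin is the TCP and whose axes are the tool frame's). Camera axes: x right, y up, looking along -z (the intrinsics and any distortion apply to the point x, -y, -z); pixel columns grow to the right and rows downward; lengths in m; the calibration is good to about 2 mm. A picture is of the moment at which its call begins: read the wrist's pose just before it. camera_model takes no time and is no camera call.
A pose or a line that the arm cannot do raises ctrl.Unreachable and nothing moves.
- ctrl.finish_job(): hands the job in, once; it reports no verdict.
Readings, each from a call of its own:
- ctrl.read_clock(): time.
- ctrl.read_joint_pos(): joint angles.
- ctrl.read_qd(): joint speeds.
- ctrl.read_joint_efforts(): joint torques, N m.
- ctrl.read_ee_pos(): TCP position.
- ctrl.read_tcp_rot(): TCP orientation.
- ctrl.read_ft_force(): force on the tool from outside, world axes, zero at the start.
- ctrl.read_moment(): the same for the moment, N m.
- ctrl.read_gripper_width(): finger opening in m.
Only numpy, scipy, OpenCV 4.12 (cv2) and the standard library are available. Lean on these libraries where they do the work, as an engineer would, in place of code of your own. Each camera call takes 0.05 s, during which the arm holds its last target.

## Task

Clear the three petri dishes that lie in the middle of the bench before the blue collecting bay: with the closed fingers, sweep each one across the bench top and in through the open side of the bay, until all three lie flat and wholly inside its three walls. Only push the dishes, never pick one up or tip it, and do not disturb the vial, the stopper, the timer and the two marker pens around them.

Things in the scene. Friction and masses are not known exactly. Their poses are not given: they have to be found in the camera images.
- dish_0: a closed round petri dish with a pale medium, lying flat and loose on the bench: 58 mm across its rim, 15 mm high, about 50 g, slides easily; origin at the centre of its underside. All three dishes are alike for this job; other dishes far off to the right, at the bench's end, are not meant
- dish_1: a closed round petri dish with a pale medium, lying flat and loose on the bench: 58 mm across its rim, 15 mm high, about 50 g, slides easily; origin at the centre of its underside. All three dishes are alike for this job; other dishes far off to the right, at the bench's end, are not meant
- dish_2: a closed round petri dish with a pale medium, lying flat and loose on the bench: 58 mm across its rim, 15 mm high, about 50 g, slides easily; origin at the centre of its underside. All three dishes are alike for this job; other dishes far off to the right, at the bench's end, are not meant
- bay: the blue collecting bay fixed to the bench, a three-sided fence 24 mm high with walls about 5 mm thick, no floor and no lip: inside 220 mm wide (its y) and 110 mm deep (its x). Origin at bench height in the middle of the inside area; its +x points from the open side to the back wall, so the open side lies at its x = -55 mm, the back wall's face at +55 mm and the side walls' faces at y = +-110 mm. The three dishes fit in it side by side
- vial: a clear glass vial standing upright among the dishes, 23 mm across, 62 mm tall; origin at the centre of its underside; leave it alone
- stopper: a black rubber stopper standing among the dishes, 27 mm across, 24 mm tall; origin at the centre of its underside; leave it alone
- marker_left: a marker pen with a blue cap lying on the left, 134 mm long (its y), 12 mm thick; origin under its middle; leave it alone
- marker_right: a marker pen with a black cap lying on the right, 134 mm long (its y), 12 mm thick; origin under its middle; leave it alone
- lab_timer: a white lab timer lying on the left, 66 x 66 x 20 mm; origin at the centre of its underside; leave it alone

How it is judged:
At the end, for the whole second after the job is handed in: All three dishes lie flat on the bench, at rest, wholly within the bay: no rim stands out past the open side by more than about 2 mm (x of dish_0 in the frame of bay between -0.028 and 0.032 m and y of dish_0 in the frame of bay between -0.086 and 0.086 m and height (world z) of each of dish_0, dish_1, dish_2 below 0.006 m and angle between each of dish_0, dish_1, dish_2's own z axis and vertical below 0.1 rad and linear speed of each of dish_0, dish_1, dish_2 below 0.02 m/s and x of dish_1 in the frame of bay between -0.028 and 0.032 m and y of dish_1 in the frame of bay between -0.086 and 0.086 m and x of dish_2 in the frame of bay between -0.028 and 0.032 m and y of dish_2 in the frame of bay between -0.086 and 0.086 m); the robot touches nothing.
It fails at once if a dish was lifted off the bench or tipped (height (world z) of any of dish_0, dish_1, dish_2 above 0.012 m or angle between any of dish_0, dish_1, dish_2's own z axis and vertical above 0.3 rad).
It fails at once if a bystander was moved by more than 12 mm or knocked over (distance of any of vial, stopper, marker_left, marker_right, lab_timer from where it was at the start of the episode above 0.012 m or angle between any of vial, stopper's own z axis and vertical above 0.4 rad).
It also fails if it takes over 72 s, if anything falls off the work surface, if the arm or the gripper's body presses on something with over 40 N, if the wrist force passes 120 N, or if a joint passes its speed limit or range.

## Working session

There is one attempt and no reset: what is moved stays moved. The work goes in short steps, each a Python script; the robot and the scene stay as the last script left them, time stands still between calls to the robot, and variables do not carry over. Pictures are saved under pics/ and viewed, and the job is handed in when it is done.

```bash
mkdir -p pics; python3 - <<'E'
from workcell import ctrl
import cv2,numpy as np
for n in("top","side"):
    p,d=ctrl.grab_frame(n); cv2.imwrite(f"pics/{n}0.png",p[:,:,::-1]); np.savez(f"{n}0.npz",p=p,d=d)
    print(n,ctrl.camera_model(n))
print(ctrl.read_clock(),ctrl.read_tcp_rot())
E
```

```text
top {'fx': 573.4838844059441, 'fy': 573.4838844059441, 'cx': 310.4543069680017, 'cy': 246.3749603055311, 'distortion': array([-0.07041864,  0.        ,  0.        ,  0.        ,  0.        ]), 'eye': array([ 0.28459803, -0.00520748,  1.50543184]), 'rotation': array([ 0.17137508,  0.02291917, -1.57118161])}
side {'fx': 493.04830335832014, 'fy': 493.04830335832014, 'cx': 328.39631448597675, 'cy': 239.60618186407723, 'distortion': array([0.01826315, 0.        , 0.        , 0.        , 0.        ]), 'eye': array([-0.29787243,  0.47092597,  0.66212962]), 'rotation': array([ 0.99978217, -0.02402031, -2.05779136])}
0.1 [-1.74113202  1.56906605  1.63126003]
```

View pics/top0.png

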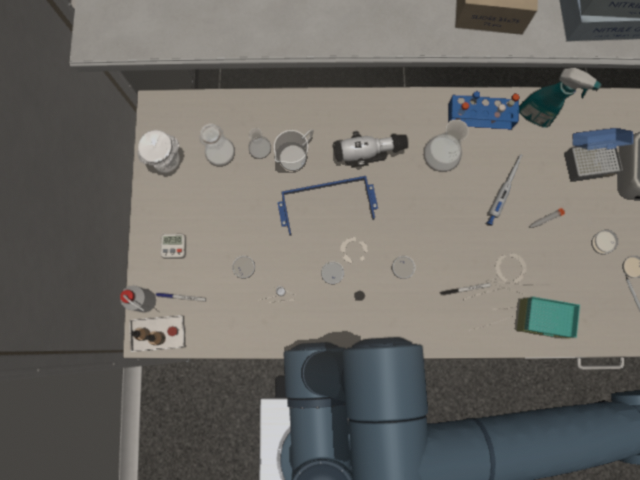

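View pics/side0.png

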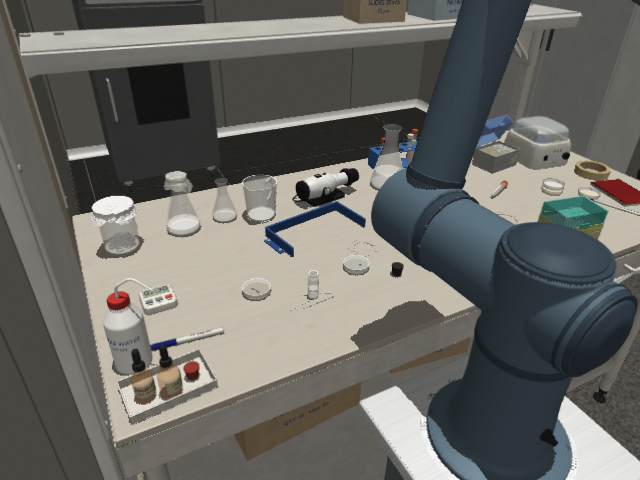

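```bash
cat > h.py <<'E'
import cv2,numpy as np
from workcell import ctrl
from scipy.spatial.transform import Rotation as R
def Rm(r): return R.from_euler('xyz',r).as_matrix()
def ray(m,uv):
    K=np.array([[m['fx'],0,m['cx']],[0,m['fy'],m['cy']],[0,0,1]])
    q=cv2.undistortPoints(np.array(uv,float).reshape(-1,1,2),K,np.array(m['distortion'])).reshape(-1,2)
    return np.c_[q[:,0],-q[:,1],-np.ones(len(q))]@Rm(m['rotation']).T
def onplane(m,uv,z):
    d=ray(m,uv); e=np.array(m['eye']); return e+d*((z-e[2])/d[:,2])[:,None]
def proj(m,P):
    P=(np.atleast_2d(P)-m['eye'])@Rm(m['rotation'])
    K=np.array([[m['fx'],0,m['cx']],[0,m['fy'],m['cy']],[0,0,1]])
    p=np.c_[P[:,0],-P[:,1],-P[:,2]]
    return cv2.projectPoints(p,np.zeros(3),np.zeros(3),K,np.array(m['distortion']))[0].reshape(-1,2)
E
python3 - <<'E'
from h import *
p=np.load("top0.npz")['p']; d=np.load("top0.npz")['d']; m=ctrl.camera_model("top")
c=p[170:310,220:420]; cv2.imwrite("pics/crop0.png",cv2.resize(c[:,:,::-1],None,fx=4,fy=4,interpolation=cv2.INTER_CUBIC))
for n,uv,z in [("d",(244,267),.015),("d",(332,272),.015),("d",(403,267),.015),("vial",(281,292),.06),("stop",(360,295),.024),("bayBL",(282,191),.024),("bayBR",(367,180),.024),("bayFL",(290,233),.024),("bayFR",(376,216),.024),("timer",(174,246),.02),("ml",(182,297),.012),("mr",(470,288),.012),("ring",(354,249),0)]:
    print(n,onplane(m,[uv],z)[0].round(3),d[uv[1],uv[0]])
E
```

```text
d [0.488 0.204 0.015] 1.5060207
d [ 0.474 -0.028  0.015] 1.5014302
d [ 0.487 -0.213  0.015] 1.4979645
vial [0.418 0.102 0.06 ] 1.4518069
stop [ 0.413 -0.099  0.024] 1.4768461
bayBL [0.692 0.105 0.024] 1.5310186
bayBR [ 0.721 -0.123  0.024] 1.5545622
bayFL [0.577 0.083 0.024] 1.5154607
bayFR [ 0.622 -0.145  0.024] 1.5409219
timer [0.544 0.391 0.02 ] 1.5170754
ml [0.41  0.367 0.012] 1.5031152
mr [ 0.431 -0.387  0.012] 1.4879972
ring [ 0.538 -0.087  0.   ] 1.5313553
```

View pics/crop0.png

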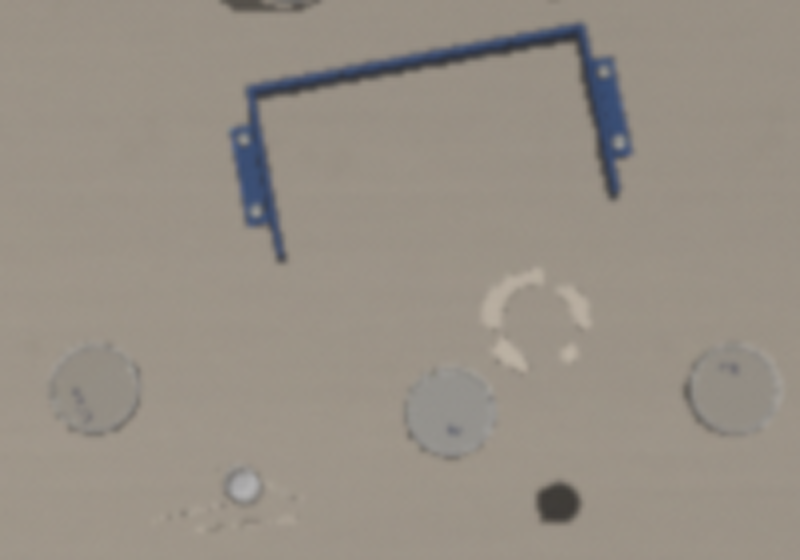

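```bash
cat >> h.py <<'E'
def crop(u,v): return ((u+.5)/4-.5+220,(v+.5)/4-.5+170)
E
python3 - <<'E'
from h import *
p=np.load("top0.npz")['p']; m=ctrl.camera_model("top")
hsv=cv2.cvtColor(p,cv2.COLOR_RGB2HSV)
b=cv2.inRange(hsv,(100,100,30),(130,255,255)); b[:170]=0;b[240:]=0;b[:,:270]=0;b[:,385:]=0
v,u=np.nonzero(b); P=onplane(m,np.c_[u,v],.024)[:,:2]
print(len(P),P.min(0),P.max(0))
# corners by extremes
BL,BR,FL,FR=[onplane(m,[crop(*c)],.024)[0,:2] for c in((249,88),(584,25),(283,263),(615,199))]
print(BL,BR,FL,FR,"widths",np.linalg.norm(BL-BR),np.linalg.norm(FL-FR),np.linalg.norm(BL-FL),np.linalg.norm(BR-FR))
y=(BL-BR)+(FL-FR);x=(BL-FL)+(BR-FR)
print(np.degrees(np.arctan2(y[1],y[0]))-90,np.degrees(np.arctan2(x[1],x[0])))
yaw=(np.arctan2(y[1],y[0])-np.pi/2+np.arctan2(x[1],x[0]))/2
ctr=(BL+BR+FL+FR)/4
ex=np.array([np.cos(yaw),np.sin(yaw)]);ey=np.array([-ex[1],ex[0]])
O=ctr-ex*.0025 # outer depth 115 => inside centre
print("bay",O,yaw)
q=(P-O)@np.c_[ex,ey]; print("mask in bay",q.min(0),q.max(0), np.percentile(q[:,0],[1,99]))
g=cv2.cvtColor(p,cv2.COLOR_RGB2GRAY)
for n,c,z in(("d0",(95,389),.015),("d1",(450,411),.015),("d2",(734,389),.015),("vial",(244,486),.058),("stop",(558,503),.024)):
    w=onplane(m,[crop(*c)],z)[0,:2]; print(n,w.round(4),"bay",((w-O)@np.c_[ex,ey]).round(4))
np.savez("bay.npz",O=O,yaw=yaw)
E
```

```text
268 [ 0.601366   -0.14288171] [0.72898529 0.11226259]
[0.68985832 0.10497193] [ 0.73202938 -0.11920115] [0.57070304 0.08153398] [ 0.61268324 -0.13751224] widths 0.22810516924667482 0.223032699281128 0.12143853185279263 0.12074268891705744
10.7504301130365 9.928877410147424
bay [ 0.64885909 -0.01800058] 0.1804610016559966
mask in bay [-0.03146742 -0.12581066] [0.06337237 0.12882387] [-0.02714776  0.06270964]
d0 [0.4886 0.2055] bay [-0.1175  0.2486]
d1 [ 0.4734 -0.0278] bay [-0.1744  0.0218]
d2 [ 0.4871 -0.2137] bay [-0.1942 -0.1635]
vial [0.4205 0.1035] bay [-0.2028  0.1605]
stop [ 0.4121 -0.097 ] bay [-0.247  -0.0352]
```

```bash
cat >> h.py <<'E'
yaw=.1805; O=np.array([.652,-.0178]); B=np.array([[np.cos(yaw),-np.sin(yaw)],[np.sin(yaw),np.cos(yaw)]])
def w(b): return O+B@np.array(b,float)
def tob(P): return (np.array(P)-O)@B
R_D,HT=.029,.008
def ori(dirb):
    """jaw axis across push dir; the option with least wrist turn"""
    d=B@np.array(dirb); best=None
    for s in(1,-1):
        y=np.array([-d[1]*s,d[0]*s,0]);x=np.array([0,0,-1.]);M=np.c_[x,y,np.cross(x,y)]
        yield R.from_matrix(M).as_euler('xyz')
def plan(a,b,gap=.025):
    """push dish centre from a to b (bay frame)"""
    a=np.array(a,float);b=np.array(b,float);d=(b-a)/np.linalg.norm(b-a)
    s=w(a-d*(R_D+HT+gap)); e=w(b-d*(R_D+HT)); k=w(b-d*(R_D+HT+.03))
    best=None
    for o in ori(d):
        q=ctrl.solve_ik([*s,.12],o)
        q2=ctrl.solve_ik([*e,.006],o)
        print(q,q2)
        if q is None or q2 is None: continue
        c=abs(q[5])+abs(q2[5])
        if best is None or c<best[0]: best=(c,o)
    return s,e,k,best[1]
def push(a,b,gap=.025,z=.006,vel=.08):
    s,e,k,o=plan(a,b,gap)
    p=ctrl.read_ee_pos()
    if p[2]<.115: ctrl.move_linear([p[0],p[1],.12],vel=.2)
    ctrl.goto([*s,.12],o)
    ctrl.move_linear([*s,z],vel=.12)
    ctrl.move_linear([*e,z],vel=vel)
    print("F",np.round(ctrl.read_ft_force(),2),"tcp",ctrl.read_ee_pos().round(4),"want",e)
    ctrl.move_linear([*k,z],vel=.12)
    ctrl.move_linear([*k,.12],vel=.2)
    print("t",ctrl.read_clock())
def snap(n,cam="top"):
    p,d=ctrl.grab_frame(cam);cv2.imwrite(f"pics/{n}.png",p[:,:,::-1]);np.savez(f"{n}.npz",p=p,d=d);return p,d
E
python3 - <<'E'
from h import *
ctrl.gripper_to(0.0)
print(ctrl.read_gripper_width(),ctrl.read_clock())
for a,b in(((-.177,.0218),(0,0)),((-.197,-.1635),(-.11,-.068)),((-.11,-.068),(0,-.068)),((-.1205,.2486),(-.1205,.068)),((-.1205,.068),(0,.068))):
    print(a,b,plan(a,b))
snap("wrist1","wrist")
E
```

```text
0.00031426823896702817 1.5167
[-0.35276738 -0.24394598  2.2114537   0.          1.17408493 -1.98151703] [-2.16424598e-01  4.15131065e-01  1.74599165e+00 -4.44089210e-16
  9.80469942e-01 -1.84517425e+00]
[-0.35276738 -0.24394598  2.2114537   0.          1.17408493  1.16007562] [-2.16424598e-01  4.15131065e-01  1.74599165e+00 -4.44089210e-16
  9.80469942e-01  1.29641841e+00]
(-0.177, 0.0218) (0, 0) (array([ 0.41206605, -0.03172056]), array([ 0.61506212, -0.01994307]), array([ 0.58511248, -0.0216807 ]), array([3.08363933, 1.57079633, 0.        ]))
None None
[-0.74556776  0.05413773  1.93720568  0.          1.15024925 -0.1872113 ] [-0.45293338  0.29418318  1.9081195   0.          0.93928997  0.10542307]
(-0.197, -0.1635) (-0.11, -0.068) (array([ 0.45470505, -0.26659339]), array([ 0.53639217, -0.13582334]), array([ 0.52049838, -0.16126715]), array([2.12915278, 1.57079633, 0.        ]))
[-0.45274007  0.00912602  1.98343186  0.          1.14903477 -2.2040364 ] [-0.32290353  0.45170118  1.69471561  0.          0.99517587 -2.07419986]
[-0.45274007  0.00912602  1.98343186  0.          1.149034
[... 607 characters left out ...]
6]), array([1.39029633, 1.57079633, 0.        ]))
[-0.21152464 -0.11178001  2.09905511  0.          1.15431755 -1.96282097] [-1.17001948e-01  3.94897613e-01  1.77393229e+00 -4.44089210e-16
  9.72762749e-01 -1.86829828e+00]
[-0.21152464 -0.11178001  2.09905511  0.          1.15431755  1.17877169] [-1.17001948e-01  3.94897613e-01  1.77393229e+00 -4.44089210e-16
  9.72762749e-01  1.27329438e+00]
(-0.1205, 0.068) (0, 0.068) (array([0.46025742, 0.01633261]), array([0.60339364, 0.04245298]), array([0.57388102, 0.03706734]), array([2.96109265, 1.57079633, 0.        ]))<stdin>:5: UserWarning: Gimbal lock detected. Setting third angle to zero since it is not possible to uniquely determine all angles.
```

View pics/wrist1.png

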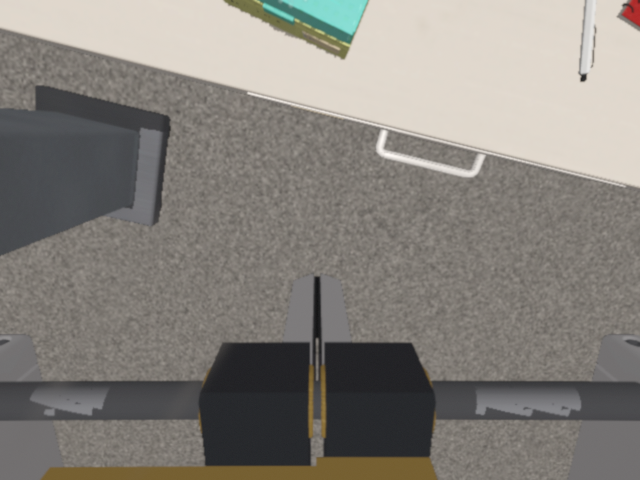

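```bash
python3 -W ignore - <<'E'
from h import *
s,e,k,o=plan((-.177,.0218),(.003,0))
ctrl.goto([*s,.2],o)
push((-.177,.0218),(.003,0))
snap("top2"); snap("wrist2","wrist")
E
```

```text
[-0.35305635 -0.24389556  2.21141353  0.          1.17407468 -1.98382856] [-2.14635218e-01  4.20785929e-01  1.73812728e+00 -4.44089210e-16
  9.82679449e-01 -1.84540743e+00]
[-0.35305635 -0.24389556  2.21141353  0.          1.17407468  1.15776409] [-2.14635218e-01  4.20785929e-01  1.73812728e+00 -4.44089210e-16
  9.82679449e-01  1.29618523e+00]
[-0.35305635 -0.24389556  2.21141353  0.          1.17407468 -1.98382856] [-2.14635218e-01  4.20785929e-01  1.73812728e+00 -4.44089210e-16
  9.82679449e-01 -1.84540743e+00]
[-0.35305635 -0.24389556  2.21141353  0.          1.17407468  1.15776409] [-2.14635218e-01  4.20785929e-01  1.73812728e+00 -4.44089210e-16
  9.82679449e-01  1.29618523e+00]
F [-0.   -0.45  0.4 ] tcp [ 0.6179 -0.0195  0.0061] want [ 0.61801779 -0.01947921]
t 9.2583
```

View pics/top2.png

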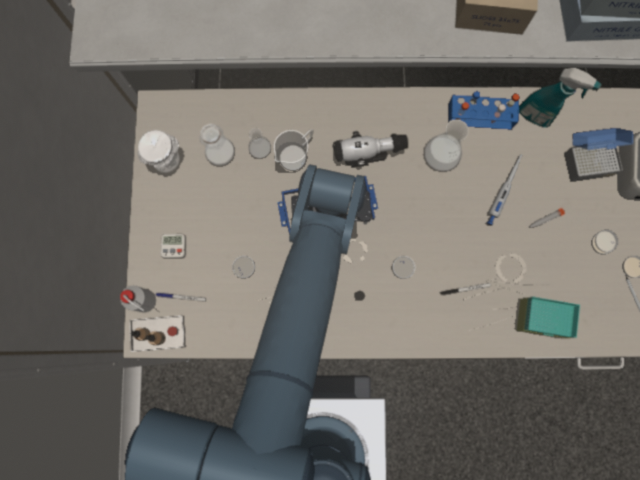

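View pics/wrist2.png

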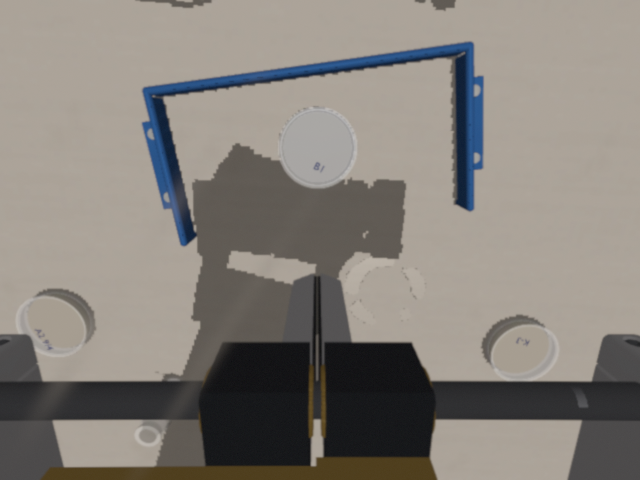

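The wrist view shows dish 1 inside the bay at (318,148). The bay's back corners are at (147,90) and (470,45), and the other two dishes haven't moved, at (55,325) and (524,350). I'll measure these.

```bash
cat >> h.py <<'E'
def wristmodel():
    m=dict(ctrl.camera_model("wrist")); T=np.array(m['tool_from_camera'])
    Rt=Rm(ctrl.read_tcp_rot()); m['eye']=Rt@T[:3,3]+ctrl.read_ee_pos(); m['rotation']=R.from_matrix(Rt@T[:3,:3]).as_euler('xyz'); return m
E
python3 -W ignore - <<'E'
from h import *
m=wristmodel()
for n,uv,z in(("d1",(318,147.5),.015),("d1 left",(278.5,148),.015),("d1 right",(357,148),.015),("d0",(52,325),.015),("d2",(524,350),.015),("BLout",(145,90),.024),("BRout",(472,43),.024),("FLtop",(186,243),.024),("FRtop",(471,209),.024)):
    P=onplane(m,[uv],z)[0,:2]; print(n,P.round(4),tob(P).round(4))
E
```

```text
d1 [ 0.6566 -0.0177] [ 0.0045 -0.0007]
d1 left [0.6544 0.0124] [0.0078 0.0292]
d1 right [ 0.658  -0.0474] [ 0.0006 -0.0302]
d0 [0.4907 0.2065] [-0.1184  0.2496]
d2 [ 0.4908 -0.2135] [-0.1937 -0.1635]
BLout [0.6888 0.1065] [0.0585 0.1157]
BRout [ 0.7321 -0.118 ] [ 0.0608 -0.113 ]
FLtop [0.5768 0.0828] [-0.0559  0.1125]
FRtop [ 0.6179 -0.1386] [-0.0552 -0.1127]
```

```bash
python3 -W ignore - <<'E'
from h import *
push((-.195,-.1635),(-.11,-.068))
# view pose: behind dish, facing bay
s,e,k,o=plan((-.11,-.068),(.003,-.068))
ctrl.goto([*s,.12],o); snap("wrist3","wrist")
m=wristmodel(); import pickle; pickle.dump(m,open("m3.pkl","wb"))
E
```

```text
None None
[-7.42209994e-01  5.94152308e-02  1.93167277e+00 -4.44089210e-16
  1.15050465e+00 -1.95418092e-01] [-4.53011889e-01  2.94993311e-01  1.90707431e+00 -4.44089210e-16
  9.39525037e-01  9.37800132e-02]
F [ 0.8   0.44 -0.41] tcp [ 0.5366 -0.1362  0.006 ] want [ 0.53675638 -0.13604793]
t 14.9583
[-0.45274007  0.00912602  1.98343186  0.          1.14903477 -2.2040364 ] [-0.32059573  0.45715912  1.68697976  0.          0.99745378 -2.07189206]
[-0.45274007  0.00912602  1.98343186  0.          1.14903477  0.93755625] [-0.32059573  0.45715912  1.68697976  0.          0.99745378  1.06970059]
```

View pics/wrist3.png

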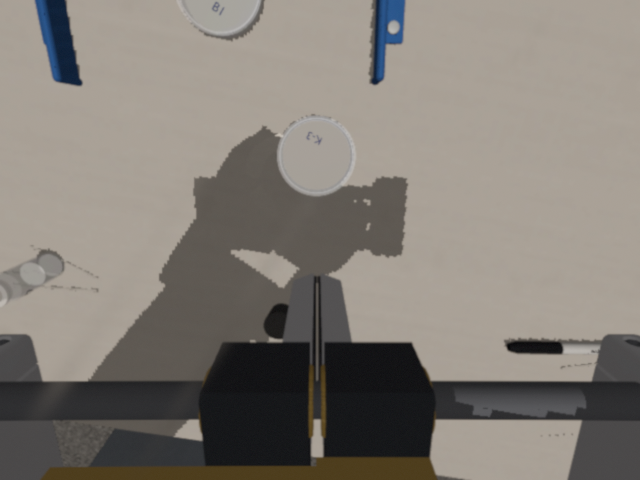

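The second dish is at (316,155), straight ahead of the fingers. The stopper at (278,320) is well behind them.

```bash
python3 -W ignore - <<'E'
from h import *
m=wristmodel()
a=tob(onplane(m,[(316.5,155)],.015)[0,:2]); st=tob(onplane(m,[(279,320)],.024)[0,:2]); print(a,st)
assert abs(a[0]+.11)<.01 and abs(a[1]+.068)<.008
push(a,(.003,-.069),gap=.02)
snap("wrist4","wrist")
m=wristmodel();import pickle; pickle.dump(m,open("m4.pkl","wb"))
E
```

```text
[-0.10782071 -0.06775534] [-0.24519317 -0.03579405]
[-0.4428427   0.02423685  1.96810591  0.          1.14924989 -2.18290821] [-3.21410894e-01  4.57520369e-01  1.68646699e+00 -4.44089210e-16
  9.97605296e-01 -2.06147640e+00]
[-0.4428427   0.02423685  1.96810591  0.          1.14924989  0.95868445] [-3.21410894e-01  4.57520369e-01  1.68646699e+00 -4.44089210e-16
  9.97605296e-01  1.08011626e+00]
F [-0.6  -0.54  1.16] tcp [ 0.6306 -0.0914  0.006 ] want [ 0.63086704 -0.09137356]
t 20.125
```

View pics/wrist4.png

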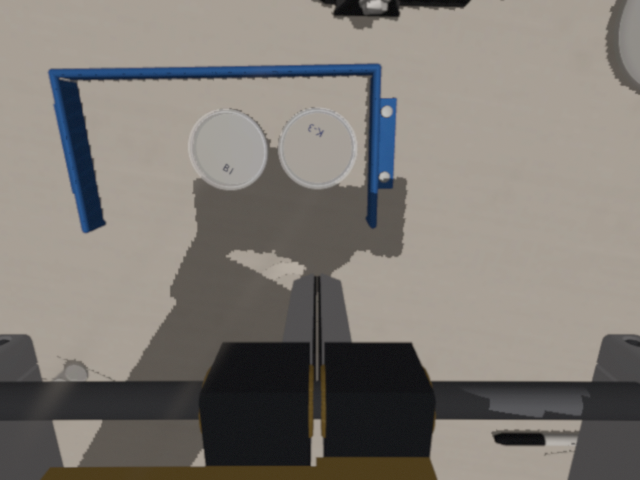

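Both dishes are in the bay, at (228,149) and (318,148). Next is the left dish, first sideways.

```bash
python3 -W ignore - <<'E'
from h import *
push((-.119,.249),(-.119,.068))
s,e,k,o=plan((-.119,.068),(.003,.068))
ctrl.goto([*s,.12],o); snap("wrist5","wrist")
E
```

```text
[ 3.01275730e-01  1.03812870e-01  1.88419170e+00 -4.44089210e-16
  1.15358808e+00  1.20775730e-01] [-9.46136120e-02  2.27142160e-01  1.99256743e+00 -4.44089210e-16
  9.21883060e-01 -2.75113612e-01]
None None
F [-0.43 -0.38  0.79] tcp [0.5161 0.0643 0.006 ] want [0.51608351 0.06413112]
t 26.5417
[-0.2102455  -0.10785696  2.09549793  0.          1.15395168 -1.96154183] [-1.15529571e-01  4.00649461e-01  1.76602136e+00 -4.44089210e-16
  9.74921829e-01 -1.86682590e+00]
[-0.2102455  -0.10785696  2.09549793  0.          1.15395168  1.18005083] [-1.15529571e-01  4.00649461e-01  1.76602136e+00 -4.44089210e-16
  9.74921829e-01  1.27476676e+00]
```

View pics/wrist5.png

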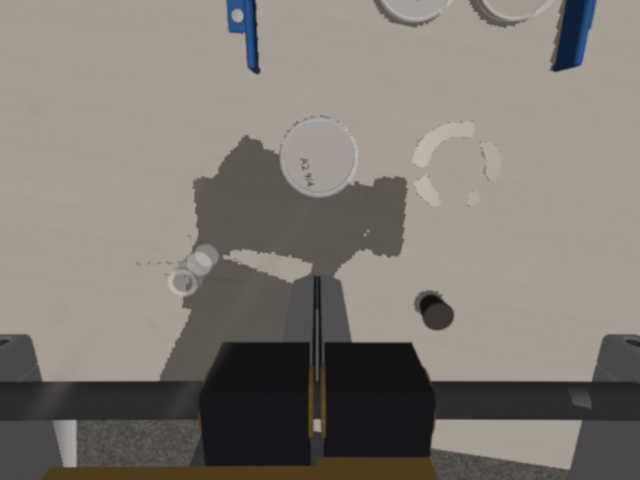

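The dish is at (319,156), straight ahead of the fingers. The vial, at (185,280), and the stopper, at (436,312), are both clear of them.

```bash
python3 -W ignore - <<'E'
from h import *
m=wristmodel()
a=tob(onplane(m,[(319,156)],.015)[0,:2]); print(a)
assert abs(a[0]+.119)<.01 and abs(a[1]-.068)<.008
push(a,(.003,.069),gap=.02)
s=w((-.1,0)); o=list(ori((1,0)))
p=ctrl.read_ee_pos()
ctrl.move_linear([*w((-.09,0)),.16],vel=.15)
snap("wrist6","wrist")
E
```

```text
[-0.11745696  0.06652529]
[-0.21013434 -0.08985155  2.07900544  0.          1.15243876 -1.98197211] [-1.15141399e-01  4.00613839e-01  1.76607044e+00 -4.44089210e-16
  9.74908379e-01 -1.88697916e+00]
[-0.21013434 -0.08985155  2.07900544  0.          1.15243876  1.15962055] [-1.15141399e-01  4.00613839e-01  1.76607044e+00 -4.44089210e-16
  9.74908379e-01  1.25461349e+00]
F [-0.09  0.08 -0.94] tcp [0.6061 0.0432 0.006 ] want [0.60630949 0.04322907]
t 32.225
```

View pics/wrist6.png

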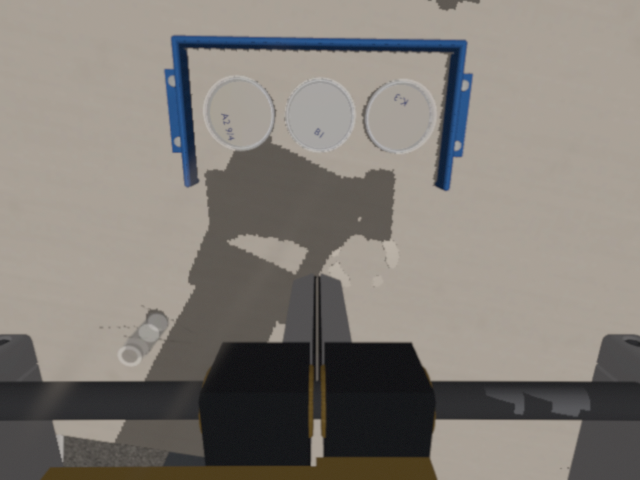

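The wrist view shows all three dishes in the bay, at (239,113), (320,115) and (400,117). I'll move the arm clear and check with the top camera.

```bash
python3 -W ignore - <<'E'
from h import *
m=wristmodel()
for n,uv,z in(("d0",(239,113),.015),("d1",(320,115),.015),("d2",(400,117),.015),("BL",(173,37),.024),("BR",(466,41),.024)):
    print(n,tob(onplane(m,[uv],z)[0,:2]).round(4))
p=ctrl.read_ee_pos(); ctrl.move_linear([p[0],p[1],.22],vel=.15)
ctrl.movej([-1.514,.245,1.558,0,1.339,-.174])
snap("top7"); p=np.load("top7.npz")['p'];p0=np.load("top0.npz")['p']
cv2.imwrite("pics/c7.png",cv2.resize(np.vstack([p[170:310,150:500],p0[170:310,150:500]])[:,:,::-1],None,fx=2,fy=2,interpolation=cv2.INTER_CUBIC))
df=cv2.absdiff(p,p0).max(2)
m=ctrl.camera_model("top")
for n,uv in(("vial",(281,292)),("stop",(360,295)),("timer",(174,246)),("ml",(182,297)),("mr",(470,288))):
    u,v=uv; r=28 if n[0]=='m' else 14; print(n,df[v-r//2:v+r//2,u-r:u+r].max())
print(ctrl.read_clock(),ctrl.read_ft_force())
E
```

```text
d0 [0.0048 0.0689]
d1 [0.0047 0.    ]
d2 [ 0.0045 -0.0682]
BL [0.0594 0.1162]
BR [ 0.0613 -0.1128]
vial 2
stop 2
timer 2
ml 2
mr 2
36.15 [-0.4575425  -0.34644118 -0.34424877]
```

View pics/c7.png

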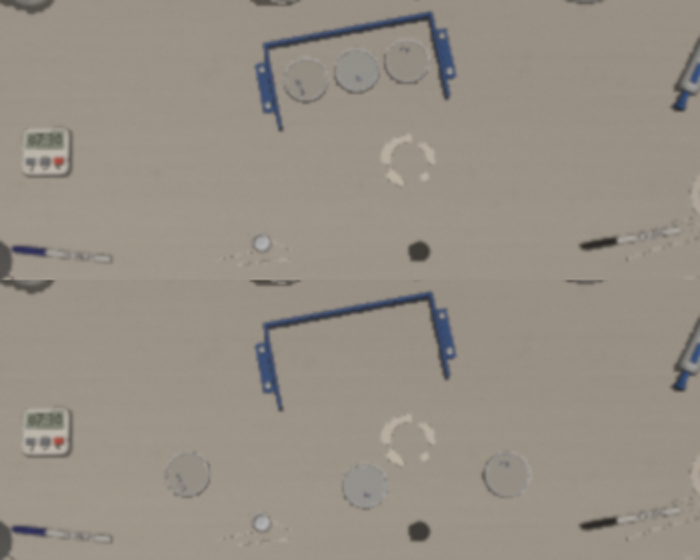

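The top view (now above, before below) shows all three dishes side by side inside the bay. The vial, stopper, timer and pens match the first picture.

```bash
python3 -c "
from workcell import ctrl
print(ctrl.finish_job(), ctrl.read_clock())"
```

```text
the job is handed in; nothing more can be done
the job is handed in; nothing more can be done
```

All three dishes were pushed into the bay with the closed fingers and the job is handed in. It took about 36 s of the 72 s allowed. The middle dish went in with one straight push, and the right and left dishes each took a sideways push and then a forward one.

- **Dish positions:** in the bay frame, the wrist camera put them at about (5, 69), (5, 0) and (5, −68) mm, well inside the limits. The two inner gaps come out at about 10 mm.
- **Bystanders:** the before and after top pictures are practically identical around the vial, stopper, timer and both pens (largest pixel difference 2 out of 255).
- **Forces:** the wrist force read at the end of each push stayed under about 1.5 N, and the arm was clear of everything when I handed in.
- **Disagreement:** my first fit of the bay from the top camera came out about 6 mm too deep, because the lower front faces of its walls were in view. I corrected it from the back wall, and the wrist camera later agreed to within 1–4 mm.
- **Not measured:** I didn't measure the dishes' tilt or height separately; they looked flat and round in the last pictures.

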